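# Unclip the orange relay from the roaster's spare-parts rail

## Task

Pull the orange relay straight up off its rail, against the sprung catches that hold it, and stand it upright in the middle of the white dish. Set it down rather than dropping it, let go, and leave the blue and grey relays clipped on the rail.

Things in the scene. Friction and masses are not known exactly. Their poses are not given: they have to be found in the camera images.
- relay_orange: Orange plug-on relay, a box 40 mm (its x) by 30 mm (its y), 80 mm tall, 0.1 to 0.16 kg; origin at its centre, 40 mm above its feet, z up. The upper 50 mm is a plain orange block, to be gripped from above across its 40 or 30 mm. The black lower 30 mm sits astride the rail and has a groove in its front (-x) and back (+x) face for the catches.
- stand: Fixed black base, 90 (x) by 224 mm (y), 10 mm thick, rail along y; origin mid-underside. Sprung white rollers on blades grip each relay front and back: top 7 mm below its centre, 35 mm out along x. A straight pull up of roughly 10 N frees it in the first 5 mm, then 5 N of drag; clear after 40 mm. The tall roaster is to the right, its front at x = 0.55 m, trays to 0.45 m, y below -0.15 m.
- relay_blue: Blue relay, same size, on the same rail; origin at its centre. Stays clipped on. The three relays stand upright in a row along the rail, 80 mm between centres (50 mm free between them), in any order.
- relay_grey: Grey relay, same size, on the same rail; origin at its centre. Stays clipped on.
- dish: Round white dish lying loose on the counter, 130 mm across, rim 16 mm high; origin at the centre of its underside. Its flat floor is 8 mm above the origin and about 80 mm across, so a relay standing in it has its centre 48 mm above the dish's origin.
Mind the look-alikes: they are no part of the job. Of the things that look like the relay_orange, the larger one is meant.

How it is judged:
By the outcome, as a careful person would: the job done as asked, in the order asked, and still so for the second after the job is handed in, with the robot touching nothing.
It also fails if it takes over 40 s, if anything falls off the work surface, if the arm or the gripper's body presses on something with over 40 N, if the wrist force passes 120 N, or if a joint passes its speed limit or range.

## Robot

A 6-joint arm with a two-finger parallel gripper is mounted at the origin on a cart in front of the work surface, level with it; the furniture and walls round the work are solid. World frame = base frame: x ahead of the robot, y to its left, z up, the work surface at z = 0. Lengths are in m, angles in rad, forces in N, time in s.
With the tool pointing down it reaches from about 0.225 to 0.725 m from the base axis. Payload 3.1 kg.
Tool frame: the origin (TCP) lies midway between the tips of the shut fingers; the grasp point (between the pads) lies 19 mm behind it; x points along the fingers, y is the direction in which the jaws open and shut, and the axes are right-handed (so a half turn about x gives the same grasp; the last joint's range is limited). The gripper opens to 85 mm and grips with 20 to 120 N. Pads are 22 mm wide; open, the fingers measure 114 mm over their backs; the gripper's body (76 mm by 85 mm) begins 54 mm behind the grasp point. The pads swing forward as they close: fully open they stand 13 mm farther back than shut.
Start: joints at [1.1, 0.048, 0.099, 1.622, 0, 1.443], TCP at [0.176, 0.494, 0.231] pointing down, gripper open.
Joint ranges: [-2.91, 2.91], [-0.99, 1.94], [-1.21, 1.42], [-2.12, 2.29], [-1.49, 1.47], [-3.14, 3.14]. Speed limits (rad/s): [2.79, 2.79, 3.14, 3.14, 3.14, 3.14].

## Interface

Orientations are given as [roll, pitch, yaw] about the fixed x, y, z axes, in that order (R = Rz(yaw) Ry(pitch) Rx(roll)).
In Python, from bench import get_state, viewer, sign_off gives the robot as it stands.
- The arm moves only by the tool send_rows, never from a script. Its argument "steps" is a list of rows, each a list of 4 numbers: the shift along the tool's x, y, z in mm, then the turn about the tool's x in rad. A call has 1 to 10 rows; each row is the pose to reach, as a shift and turn from the pose commanded when the call began, along the tool's axes at that moment; what a row does not reach only later rows make up. A row lasts 1/8 s, in which the tool goes at most 62.5 mm and 10.7 degrees, less where a joint would pass 70% of its speed; a pose out of reach is approached as far as the arm can. A call with a gripper value outside its range is refused whole. "fingers" is the closure, from 0 (fully open) to 1 (shut), set as the call begins (left out, the last holds). The fingers move at their own pace and stop on an object; "newtons" is the grip in N (left out, the last holds). Time passes only in rows, so rows that repeat a pose let the fingers close. It gives the time, the measured TCP pose, the force and the opening at its end, in the units of the state.
- get_state(): the state, without advancing time (a new reading comes with each control period).
- viewer.grab_frame(name): name is "scene" or "top" or "wrist"; returns (picture, depth): 400x640x3 uint8, red, green, blue; 400x640 float32, m along the optical axis (not along the pixel's ray), 0 where there is no reading.
- viewer.calibration(name): a dict with "K" (3x3 intrinsics, pixels), "R" (3x3) and "t" (3): a world point X has camera coordinates R X + t; the wrist camera has in their place "tool_from_camera" (4x4, takes a point from camera to tool coordinates, whose origin is the TCP and whose axes are the tool frame's). Camera axes: x right, y down, z forward; pixel columns grow to the right and rows downward; lengths in m; the calibration is good to about 2 mm. The wrist camera is an equidistant fisheye: a pixel r from the principal point sees the ray r / f radians off the axis. A picture is of the moment at which its call begins: read the wrist's pose just before it. calibration takes no time and is no camera call.
- sign_off(): hands the job in, once; it reports no verdict.
The state is a dict: "clock": time; "joint_positions": joint angles; "qd": joint speeds; "joint_torque": joint torques, N m; "tcp_pos": TCP position; "eef_rot": TCP orientation; "force": force on the tool from outside, world axes, zero at the start; "ft_torque": the same for the moment, N m; "finger_gap": finger opening in m.
Only numpy, scipy, OpenCV 4.12 (cv2) and the standard library are available. Lean on these libraries where they do the work, as an engineer would, in place of code of your own. Each camera call takes 0.05 s, during which the arm holds its last target.

## Working session

There is one attempt and no reset: what is moved stays moved. The work goes in short steps, Python scripts to look and compute and a tool call to move; the robot and the scene stay as the last step left them, time stands still between calls to the robot, and variables do not carry over. Pictures are saved under pics/ and viewed, and the job is handed in when it is done.

Besides the shell and the picture viewer there is one more tool, called after "Call:" by a JSON object that holds its "name" and its "arguments", one argument or row to a line. send_rows: Moves the arm, as the interface text tells. Its arguments: {"type":"object","properties":{"steps":{"type":"array"},"fingers":{"type":"number"},"newtons":{"type":"number"}},"required":["steps"]}

```bash
mkdir -p pics; ls
python3 - <<'E'
from bench import get_state, viewer
import cv2,numpy as np
s=get_state(); print(s)
for n in ["scene","top"]:
    p,d=viewer.grab_frame(n); cv2.imwrite(f"pics/{n}0.png",p[...,::-1]); np.savez(f"{n}0.npz",p=p,d=d)
    c=viewer.calibration(n); print(n,c)
print(viewer.calibration("wrist"))
E
```

```text
pics
{'clock': 0.0, 'joint_positions': array([1.10021464e+00, 4.87749166e-02, 9.76012750e-02, 1.62199610e+00,
       1.20838678e-06, 1.44301581e+00]), 'qd': array([-8.04514877e-06,  1.09464014e-03, -4.55045436e-04, -1.75464268e-03,
        9.85418668e-04,  1.52577680e-03]), 'joint_torque': array([ 2.15018889e-05, -3.38780594e+01,  3.20015717e+01,  2.03165563e-02,
       -1.39652834e-04, -1.31357538e-07]), 'tcp_pos': array([0.17619113, 0.4939082 , 0.23010631]), 'eef_rot': array([-1.69908598,  1.56842291, -2.04188715]), 'force': array([-0.12381376,  0.44980955,  0.03417775]), 'ft_torque': array([ 0.06556148, -0.03871603,  0.03659659]), 'finger_gap': 0.08540154839881609}
scene {'K': array([[385.80512053,   0.        , 319.51182435],
       [  0.        , 385.80512053, 205.6265781 ],
       [  0.        ,   0.        ,   1.        ]]), 'R': array([[ 0.73776809, -0.67491453, -0.01373407],
       [-0.47172578, -0.50089002, -0.72566106],
       [ 0.48287993,  0.54184829, -0.68791526]]), 't': array([-0.29462738,  0.32970347,  0.56123229])}
top {'K': array([[449.31974466,   0.        , 321.27151974],
       [  0.        , 449.31974466, 202.30061763],
       [  0.        ,   0.        ,   1.        ]]), 'R': array([[ 0.00992345, -0.99963215, -0.02524073],
       [-0.98529923, -0.00546973, -0.17074983],
       [ 0.17054896,  0.0265641 , -0.98499107]]), 't': array([0.13524021, 0.51772252, 0.83253704])}
{'K': array([[309.70691629,   0.        , 320.84078885],
       [  0.        , 309.70691629, 200.07429694],
       [  0.        ,   0.        ,   1.        ]]), 'tool_from_camera': array([[ 2.12043933e-04, -2.81778000e-01,  9.59479606e-01,
        -1.43311298e-01],
       [ 9.99999891e-01,  4.59517979e-04, -8.60485745e-05,
        -6.28577829e-04],
       [-4.16651535e-04,  9.59479519e-01,  2.81778066e-01,
        -7.21777239e-02],
       [ 0.00000000e+00,  0.00000000e+00,  0.00000000e+00,
         1.00000000e+00]])}
```

View pics/scene0.png

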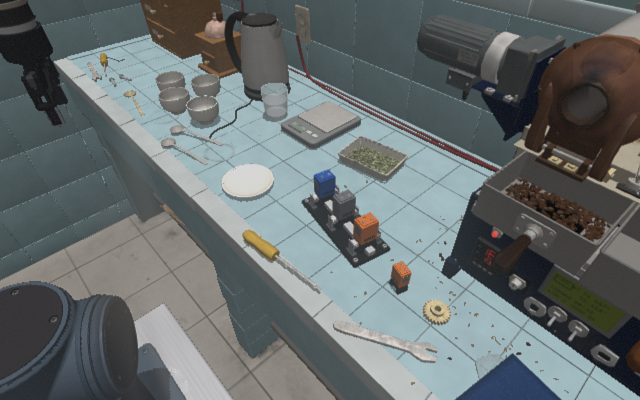

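View pics/top0.png

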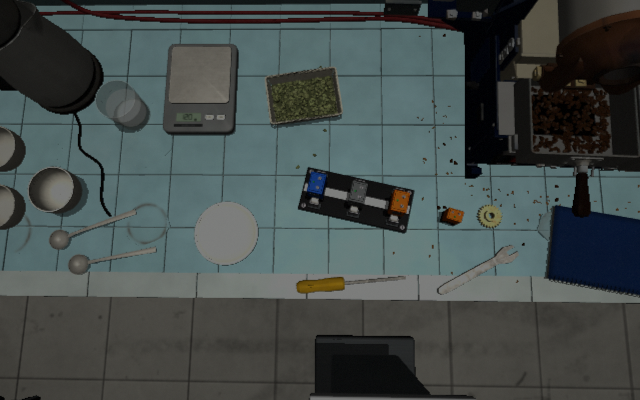

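The scene view shows the rail with blue (323,183), grey (344,205) and orange (366,228), the dish at (248,181) and the small orange look-alike at (401,275). In the top view, orange is at (401,200), the dish at (226,233) and the look-alike at (452,215).

```bash
cat > h.py <<'E'
import numpy as np,cv2
from bench import viewer
def cloud(d,c):
    K,R,t=c["K"],c["R"],c["t"]
    v,u=np.mgrid[:d.shape[0],:d.shape[1]]
    P=np.stack([(u-K[0,2])/K[0,0]*d,(v-K[1,2])/K[1,1]*d,d],-1)
    return (P-t)@R
def ray(uv,c,z):
    K,R,t=c["K"],c["R"],c["t"]
    uv=np.atleast_2d(uv).astype(float)
    r=np.c_[(uv[:,0]-K[0,2])/K[0,0],(uv[:,1]-K[1,2])/K[1,1],np.ones(len(uv))]@R
    o=-R.T@t
    return o+r*((z-o[2])/r[:,2])[:,None]
E
python3 - <<'E'
from h import *
for n in ["scene","top"]:
    f=np.load(n+"0.npz");p,d=f["p"],f["d"];c=viewer.calibration(n);W=cloud(d,c)
    hsv=cv2.cvtColor(p,cv2.COLOR_RGB2HSV);H,S,V=cv2.split(hsv)
    M={"orange":(H>=4)&(H<=18)&(S>170)&(V>100),"blue":(H>105)&(H<125)&(S>150)&(V>60),"white":(S<40)&(V>(170 if n=="scene" else 140))}
    for k,m in M.items():
        m=(m&(d>0)).astype(np.uint8)
        N,L,st,ce=cv2.connectedComponentsWithStats(m)
        for i in range(1,N):
            if st[i,4]<60: continue
            w=W[L==i]; zt=np.percentile(w[:,2],95)
            top=w[w[:,2]>zt-0.006]
            m3=((L==i)&(W[...,2]>zt-0.006)).astype(np.uint8)
            pts=np.argwhere(m3)[:,::-1]
            q=ray(pts,c,zt)[:,:2]
            rc=cv2.minAreaRect((q*1000).astype(np.float32))
            print(n,k,st[i],"z",zt.round(4),"zmin",np.percentile(w[:,2],5).round(3),"c",q.mean(0).round(4),"rect",np.round(rc[0],1),np.round(rc[1],1),round(rc[2],1))
    # stand
    # table z
    print("table",np.median(W[(np.abs(W[...,2])<.02)&(W[...,0]>.35)&(W[...,0]<.6)&(W[...,1]<.3)&(W[...,1]>-.1)][:,2]))
E
```

```text
scene blue [315 170  19  12  96] z 0.091 zmin 0.086 c [0.5445 0.1428] rect [544.8 143. ] [25.8 36.5] 78.7
scene white [492  32  27  21 255] z 0.3695 zmin 0.356 c [ 0.8    -0.0483] rect [798.7 -48. ] [50.5 28.9] 6.3
scene white [107  45  60  35 533] z 0.0014 zmin -0.003 c [0.5535 1.2392] rect [ 576.1 1250.3] [298.8 213.2] 65.3
scene white [154  56  41  23 232] z 0.0013 zmin -0.003 c [0.6618 1.0841] rect [ 664.7 1099.5] [191.2 134.8] 54.4
scene white [  54   58   80   67 1433] z 0.0015 zmin -0.003 c [0.3645 1.1   ] rect [ 381.9 1160.7] [100.7 652.9] 0.4
scene white [288  70  21  15  84] z 0.005 zmin 0.001 c [0.9321 0.7019] rect [933.5 697.5] [ 30.8 136.4] 0.1
scene white [216  73  35  43 526] z 0.0015 zmin -0.003 c [0.6957 0.7642] rect [693.6 767.5] [298.3 107.1] 65.5
scene white [288  82  33  23 297] z 0.0016 zmin -0.002 c [0.8677 0.6099] rect [859.6 614.2] [101.9 125.6] 0.4
scene white [ 214  101   92   59 1573] z 0.0017 zmin -0.002 c [0.6323 0.5081] rect [657.1 502.1] [222.6 298.8] 15.2
scene white [308 108  48  24 444] z 0.0308 zmin 0.027 c [0.7805 0.3743] rect [792.2 382.9] [118.7
[... 2169 characters left out ...]
338  22  16  64] z 0.0012 zmin -0.002 c [ 0.4651 -0.2476] rect [ 463.7 -246.3] [15.2 36.3] 1.7
scene white [477 357  22  21 196] z 0.0048 zmin 0.0 c [ 0.4765 -0.3115] rect [ 476.5 -310.3] [18.7 41.9] 76.3
scene white [526 360  31  15  76] z 0.0015 zmin -0.002 c [ 0.5421 -0.3703] rect [ 544.1 -370.6] [19.4 44.4] 25.9
table -0.0001540957656373198
top orange [391 190  19  23 250] z 0.0911 zmin 0.085 c [ 0.5125 -0.008 ] rect [512.1  -7.7] [27.4 37.6] 77.7
top orange [447 208  16  14 123] z 0.0605 zmin 0.055 c [ 0.4917 -0.1154] rect [ 492.2 -115.2] [26.4 20.3] 72.4
top blue [307 172  20  22 281] z 0.0913 zmin 0.085 c [0.5461 0.1481] rect [546.6 147.8] [28.8 38.4] 76.8
table -0.0008740595043055144
```

Run:
```python
from h import *
from bench import get_state
from scipy.spatial.transform import Rotation as Ro
for n in ["scene","top"]:
    f=np.load(n+"0.npz");p,d=f["p"],f["d"];c=viewer.calibration(n);W=cloud(d,c)
    X,Y,Z=W[...,0],W[...,1],W[...,2]
    m=((Z>.006)&(Z<.03)&(X>.37)&(X<.6)&(Y>.22)&(Y<.48)&(d>0)).astype(np.uint8)
    m=cv2.morphologyEx(m,cv2.MORPH_OPEN,np.ones((3,3)))
    C=max(cv2.findContours(m,0,1)[0],key=cv2.contourArea)
    q=ray(C[:,0],c,.016)[:,:2]*1000
    print(n,"dish encl",cv2.minEnclosingCircle(q.astype(np.float32)),"ell",cv2.fitEllipse(q.astype(np.float32)), "zmax",np.percentile(Z[m>0],[5,50,95]).round(4))
    # upper part of relays by height
    m=((Z>.083)&(Z<.1)&(X>.45)&(X<.6)&(Y>-.05)&(Y<.2)&(d>0)).astype(np.uint8)
    N,L,st,ce=cv2.connectedComponentsWithStats(m)
    for i in range(1,N):
        if st[i,4]<50: continue
        pts=np.argwhere(L==i)[:,::-1]; q=ray(pts,c,.09)[:,:2]*1000
        print(n,ce[i].round(),np.median(p[L==i],0),[np.round(a,1) for a in cv2.minAreaRect(q.astype(np.float32))],W[L==i].mean(0).round(4))
R=Ro.from_euler('xyz',get_state()["eef_rot"]).as_matrix();print(R.round(3))
```

```text
scene dish encl ((460.26202392578125, 330.4500732421875), 65.06330871582031) ell ((460.36993408203125, 330.0229187011719), (125.15879821777344, 127.2206039428711), 64.28349304199219) zmax [0.0068 0.0097 0.015 ]
scene [324. 176.] [ 59.  93. 159.] [array([545.3, 143.4]), array([34. , 40.6]), np.float64(78.4)] [0.5472 0.1446 0.0885]
scene [344. 197.] [108. 111. 113.] [array([527.7,  66.1]), array([33.2, 40.9]), np.float64(77.5)] [0.5294 0.0672 0.0884]
scene [366. 221.] [194. 116.  69.] [array([512.2, -11. ]), array([31.8, 40.7]), np.float64(79.9)] [ 0.5129 -0.0105  0.0887]
top dish encl ((458.5223693847656, 331.4972229003906), 64.53241729736328) ell ((458.8400573730469, 331.5960693359375), (126.25935363769531, 127.32486724853516), 17.57756996154785) zmax [0.0066 0.0103 0.0152]
top [316. 183.] [ 20.  51. 107.] [array([546.3, 147.5]), array([29.6, 39.7]), np.float64(77.1)] [0.5467 0.1476 0.088 ]
top [358. 192.] [66. 68. 67.] [array([529.1,  70. ]), array([29.6, 40.1]), np.float64(77.7)] [0.5296 0.0698 0.0879]
top [400. 201.] [120.  66.  13.] [array([512. ,  -7.5]), array([29.6, 40. ]), np.float64(78.0)] [ 0.5124 -0.0078  0.088 ]
[[-0.001  0.336  0.942]
 [-0.002  0.942 -0.336]
 [-1.    -0.002 -0.   ]]
```

Call:
{"name": "send_rows", "arguments": {
  "steps": [
    [0, -20, 27, 0],
    [0, -55, 74, -0.02],
    [0, -98, 132, -0.04],
    [0, -141, 190, -0.06],
    [0, -184, 248, -0.08],
    [0, -227, 306, -0.1],
    [0, -270, 364, -0.124],
    [0, -313, 422, -0.124],
    [0, -345, 465, -0.124],
    [0, -360, 485, -0.124]
  ],
  "fingers": 0.3,
  "newtons": 60
}}

```text
clock: 1.35
tcp_pos: [0.5063, 0.0003, 0.2309]
eef_rot: [2.41, 1.57, 2.19]
force: [1.0, 0.3, 0.4]
finger_gap: 0.0598
```

```bash
cat > w.py <<'E'
from h import *
import sys
from bench import get_state
from scipy.spatial.transform import Rotation as Ro
def wrist(name):
    s=get_state();T=np.eye(4);T[:3,:3]=Ro.from_euler('xyz',s["eef_rot"]).as_matrix();T[:3,3]=s["tcp_pos"]
    p,d=viewer.grab_frame("wrist");c=viewer.calibration("wrist");K=c["K"];M=T@c["tool_from_camera"]
    cv2.imwrite(f"pics/{name}.png",p[...,::-1])
    v,u=np.mgrid[:400,:640].astype(float);x=(u-K[0,2])/K[0,0];y=(v-K[1,2])/K[0,0];r=np.hypot(x,y)+1e-9
    D=np.stack([np.sin(r)*x/r,np.sin(r)*y/r,np.cos(r)],-1)
    P=D/np.maximum(D[...,2:],.05)*d[...,None]
    W=P@M[:3,:3].T+M[:3,3]
    return s,p,d,W,D@M[:3,:3].T,M[:3,3],T
E
python3 - <<'E'
from w import *
s,p,d,W,D,o,T=wrist("w1")
print(s["clock"],s["tcp_pos"],s["finger_gap"],T[:3,:3].round(4),s["force"])
X,Y,Z=W[...,0],W[...,1],W[...,2]
m=((Z>.083)&(Z<.1)&(X>.45)&(X<.6)&(Y>-.05)&(Y<.2)&(d>0)).astype(np.uint8)
N,L,st,ce=cv2.connectedComponentsWithStats(m)
for i in range(1,N):
    if st[i,4]<100: continue
    k=L==i; q=(o+D[k]*((.09-o[2])/D[k][:,2])[:,None])[:,:2]*1000
    print(ce[i].round(),np.median(p[k],0),[np.round(a,1) for a in cv2.minAreaRect(q.astype(np.float32))],np.percentile(Z[k],95).round(4))
E
```

```text
1.35 [5.06337420e-01 3.10276973e-04 2.30864816e-01] 0.05982758952550035 [[-3.000e-04  2.174e-01  9.761e-01]
 [ 5.000e-04  9.761e-01 -2.174e-01]
 [-1.000e+00  4.000e-04 -4.000e-04]] [1.00219302 0.29839444 0.40073572]
[314. 197.] [107.  50.   3.] [array([512.9,  -8.9]), array([29.8, 39.8]), np.float64(77.5)] 0.0918
[394. 197.] [48. 48. 48.] [array([529.6,  67.8]), array([30.4, 39.7]), np.float64(78.2)] 0.0918
[466. 197.] [ 15.  61. 132.] [array([546.6, 144.5]), array([31.6, 40.9]), np.float64(77.4)] 0.0918
```

View pics/w1.png

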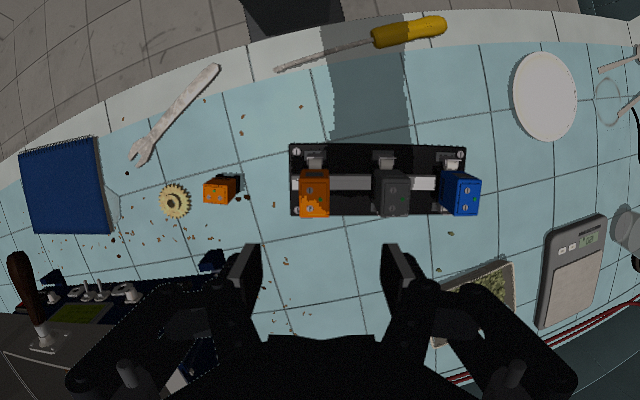

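The wrist view shows orange between the fingers' line at (314,197), grey at (394,197) and blue at (466,197), agreeing within 2 mm with the top camera. I'll settle and descend part-way.

Call:
{"name": "send_rows", "arguments": {
  "steps": [
    [0, 0, 0, 0],
    [15, 0, 0, 0],
    [45, 0, 0, 0],
    [70, 0, 0, 0],
    [80, 0, 0, 0],
    [80, 0, 0, 0],
    [80, 0, 0, 0]
  ]
}}

```text
clock: 2.28
tcp_pos: [0.5063, 0.0026, 0.1525]
eef_rot: [0.128, 1.569, -0.09]
force: [0.5, 0.3, 0.7]
finger_gap: 0.0597
```

Run:
```python
from w import *
s,p,d,W,D,o,T=wrist("w2")
print(s["clock"],s["tcp_pos"],s["finger_gap"],T[:3,:3].round(4),s["force"])
X,Y,Z=W[...,0],W[...,1],W[...,2]
m=((Z>.083)&(Z<.1)&(X>.45)&(X<.6)&(Y>-.05)&(Y<.2)&(d>0)).astype(np.uint8)
N,L,st,ce=cv2.connectedComponentsWithStats(m)
for i in range(1,N):
    if st[i,4]<100: continue
    k=L==i; q=(o+D[k]*((.09-o[2])/D[k][:,2])[:,None])[:,:2]*1000
    r=cv2.minAreaRect(q.astype(np.float32))
    print(ce[i].round(),np.median(p[k],0),[np.round(a,1) for a in r],np.percentile(Z[k],95).round(4), "in tool",(T[:3,:3].T@(np.array([*r[0],90])-1000*T[:3,3])).round(1))
```

```text
2.275 [0.50625136 0.0025735  0.1524789 ] 0.059746154186186944 [[ 2.000e-03  2.163e-01  9.763e-01]
 [-2.000e-04  9.763e-01 -2.163e-01]
 [-1.000e+00  3.000e-04  2.000e-03]] [0.53925298 0.28661604 0.70831428]
[415. 225.] [52. 52. 52.] [array([528.7,  68. ]), array([31.1, 40.7]), np.float64(77.3)] 0.0917 in tool [62.5 68.8  7.7]
[503. 223.] [ 16.  65. 141.] [array([545.5, 143.9]), array([33.2, 40.8]), np.float64(77.5)] 0.0917 in tool [ 62.5 146.4   7.6]
[309. 226.] [114.  52.   1.] [array([512.3,  -8.6]), array([29.7, 40. ]), np.float64(78.0)] 0.0917 in tool [62.5 -9.6  8.2]
```

View pics/w2.png

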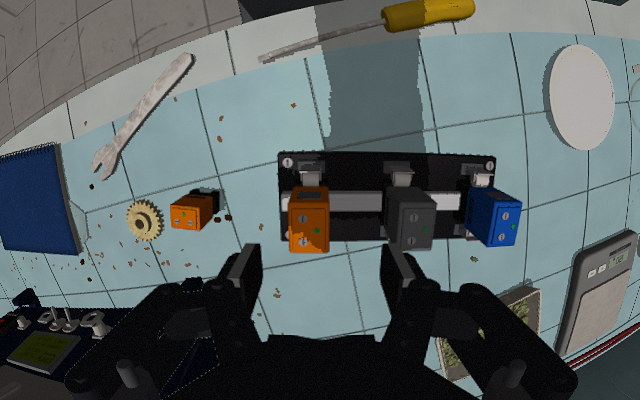

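The image shows orange at (309,226), 9.6 mm toward -y and 8.2 mm toward +z in the tool frame, because the first move stopped short. I'll correct this and re-check before going lower.

Call:
{"name": "send_rows", "arguments": {
  "steps": [
    [0, -5, 4, 0],
    [5, -10, 8, 0],
    [20, -10, 8, 0],
    [35, -10, 8, 0],
    [45, -10, 8, 0],
    [45, -10, 8, 0],
    [45, -10, 8, 0]
  ]
}}

```text
clock: 3.2
tcp_pos: [0.5115, -0.0092, 0.1065]
eef_rot: [0.097, 1.57, -0.121]
force: [-0.3, 0.5, -0.4]
finger_gap: 0.0596
```

Run:
```python
from w import *
s,p,d,W,D,o,T=wrist("w3")
print(s["clock"],s["tcp_pos"],s["finger_gap"],T[:3,:3].round(4),s["force"])
X,Y,Z=W[...,0],W[...,1],W[...,2]
m=((Z>.083)&(Z<.1)&(X>.45)&(X<.6)&(Y>-.05)&(Y<.2)&(d>0)).astype(np.uint8)
N,L,st,ce=cv2.connectedComponentsWithStats(m)
for i in range(1,N):
    if st[i,4]<100: continue
    k=L==i; q=(o+D[k]*((.09-o[2])/D[k][:,2])[:,None])[:,:2]*1000
    r=cv2.minAreaRect(q.astype(np.float32))
    print(ce[i].round(),np.median(p[k],0),[np.round(a,1) for a in r],np.percentile(Z[k],95).round(4), "in tool",(T[:3,:3].T@(np.array([*r[0],90])-1000*T[:3,3])).round(1))
```

```text
3.2 [ 0.5114611  -0.00923723  0.10648125] 0.05962064772059793 [[ 3.000e-04  2.169e-01  9.762e-01]
 [-0.000e+00  9.762e-01 -2.169e-01]
 [-1.000e+00  0.000e+00  3.000e-04]] [-0.28946802  0.45563207 -0.40742713]
[547. 234.] [ 17.  71. 151.] [array([545.2, 143.2]), array([34.2, 40.9]), np.float64(77.5)] 0.0915 in tool [ 16.5 156.1  -0.2]
[323. 242.] [122.  56.   1.] [array([511.9,  -8.4]), array([29.7, 40.9]), np.float64(78.4)] 0.0917 in tool [16.5  0.9  0.3]
[451. 240.] [56. 56. 57.] [array([528.6,  67.2]), array([31.6, 40.3]), np.float64(77.5)] 0.0916 in tool [16.5 78.3  0.2]
```

View pics/w3.png

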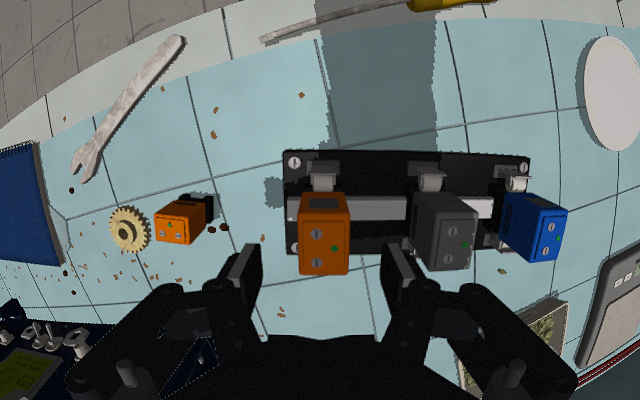

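The image shows orange at (323,242), centred between the fingers (0.9 mm and 0.3 mm off). I'll go down and close.

Call:
{"name": "send_rows", "arguments": {
  "steps": [
    [8, 1, 0, 0],
    [22, 1, 0, 0],
    [38, 1, 0, 0],
    [52, 1, 0, 0],
    [59, 1, 0, 0],
    [59, 1, 0, 0],
    [59, 1, 0, 0]
  ]
}}

```text
clock: 4.12
tcp_pos: [0.512, -0.0084, 0.0478]
eef_rot: [0.065, 1.57, -0.154]
force: [-0.0, -0.0, -0.1]
finger_gap: 0.0602
```

Call:
{"name": "send_rows", "arguments": {
  "steps": [
    [0, 0, 0, 0],
    [0, 0, 0, 0],
    [0, 0, 0, 0],
    [0, 0, 0, 0],
    [0, 0, 0, 0],
    [0, 0, 0, 0]
  ],
  "fingers": 1,
  "newtons": 60
}}

```text
clock: 4.88
tcp_pos: [0.5122, -0.0084, 0.0481]
eef_rot: [0.05, 1.569, -0.169]
force: [0.2, 0.6, 5.5]
finger_gap: 0.0296
```

Run:
```python
from w import *
s,p,d,W,D,o,T=wrist("w4")
print(s)
```

```text
{'clock': 4.875, 'joint_positions': array([-1.47399843e-01,  5.45161453e-02, -2.60723068e-01,  1.25410310e+00,
       -3.10106883e-05,  7.14135761e-02]), 'qd': array([-0.00048781, -0.00156391,  0.00015159,  0.00089121, -0.00066815,
       -0.00113642]), 'joint_torque': array([-1.11088918e-01, -3.04452610e+01,  2.85591602e+01, -1.21783856e-01,
       -5.08733010e-04, -3.05790993e-03]), 'tcp_pos': array([ 0.51217558, -0.00842263,  0.04807878]), 'eef_rot': array([ 0.05008917,  1.56934198, -0.16872427]), 'force': array([0.22231759, 0.59062203, 5.54082657]), 'ft_torque': array([0.03104216, 0.07550407, 0.02218349]), 'finger_gap': 0.0296123595676061}
```

View pics/w4.png

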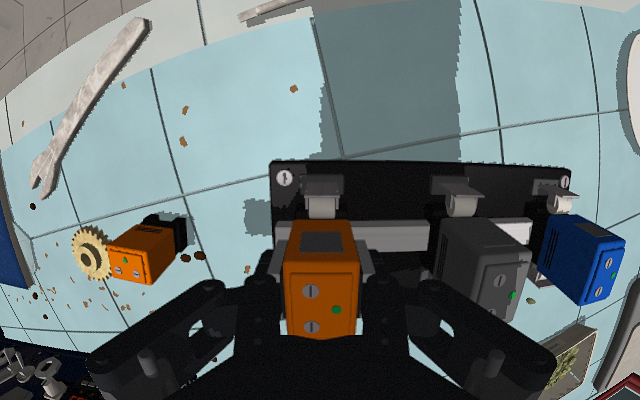

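The relay at (320,275) is gripped with a 29.6 mm opening. Now a slow straight pull.

Call:
{"name": "send_rows", "arguments": {
  "steps": [
    [-1, 0, 0, 0],
    [-2, 0, 0, 0],
    [-4, 0, 0, 0],
    [-6, 0, 0, 0],
    [-8, 0, 0, 0],
    [-11, 0, 0, 0],
    [-15, 0, 0, 0],
    [-19, 0, 0, 0],
    [-19, 0, 0, 0]
  ]
}}

```text
clock: 6.05
tcp_pos: [0.5118, -0.0083, 0.0674]
eef_rot: [0.113, 1.57, -0.106]
force: [-0.0, 0.4, -0.6]
finger_gap: 0.0293
```

Run:
```python
from w import *
s,p,d,W,D,o,T=wrist("w5")
print(s["clock"],s["tcp_pos"],s["finger_gap"],s["force"],s["ft_torque"])
f,_=viewer.grab_frame("scene");cv2.imwrite("pics/s5.png",cv2.resize(f[130:300,230:450,::-1],None,fx=3,fy=3))
```

```text
6.05 [ 0.511782   -0.00832734  0.0673774 ] 0.029266800458037524 [-0.00277677  0.38962672 -0.56373514] [0.0432362  0.12457195 0.0219036 ]
```

View pics/w5.png

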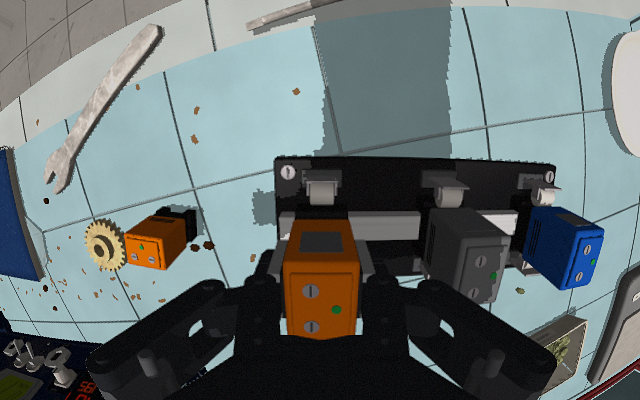

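View pics/s5.png

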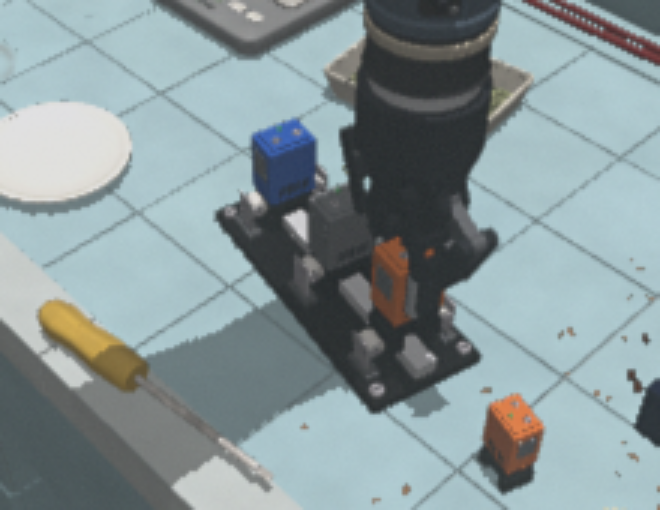

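The relay is still in the same place in the wrist view (320,275). The scene crop shows it off the rail near (395,280), with blue and grey in place. I'll continue up.

Call:
{"name": "send_rows", "arguments": {
  "steps": [
    [-4, 0, 0, 0],
    [-9, 0, 0, 0],
    [-15, 0, 0, 0],
    [-22, 0, 0, 0],
    [-32, 0, 0, 0],
    [-45, 0, 0, 0],
    [-62, 0, 0, 0],
    [-82, 0, 0, 0],
    [-95, 0, 0, 0],
    [-95, 0, 0, 0]
  ]
}}

```text
clock: 7.4
tcp_pos: [0.5127, -0.0085, 0.1632]
eef_rot: [0.071, 1.567, -0.148]
force: [0.2, -0.8, -0.5]
finger_gap: 0.0294
```

Run:
```python
from w import *
s,p,d,W,D,o,T=wrist("w6")
print(s["clock"],s["tcp_pos"],s["finger_gap"],s["force"],s["ft_torque"],T[:3,:3].round(4))
f,dd=viewer.grab_frame("scene");cv2.imwrite("pics/s6.png",cv2.resize(f[100:300,230:450,::-1],None,fx=3,fy=3))
k=cv2.inRange(cv2.cvtColor(p,cv2.COLOR_RGB2HSV),(3,170,60),(18,255,255))>0
k[:, :270]=0;k[:,380:]=0
w=W[k&(d>0)]; q=(w-T[:3,3])@T[:3,:3]
print("relay top in tool pct", np.percentile(q,[2,50,98],axis=0).round(4))
xt=T[:3,3]; 
R=T[:3,:3]
for dish in ([.4588,.3316],[.4604,.330]):
    print("to dish tool", (R.T@(np.array([*dish,xt[2]])-xt)).round(4))
```

```text
7.4 [ 0.51269316 -0.00848418  0.16320502] 0.029446750738944958 [ 0.23087489 -0.84366503 -0.45387588] [ 0.0219211  -0.00359771  0.06340864] [[ 3.300e-03  2.171e-01  9.761e-01]
 [-5.000e-04  9.762e-01 -2.171e-01]
 [-1.000e+00  2.000e-04  3.400e-03]]
relay top in tool pct [[-0.0437 -0.0145 -0.0182]
 [-0.0413 -0.     -0.0101]
 [ 0.0031  0.0135  0.0164]]
to dish tool [-0.0004  0.3203 -0.1264]
to dish tool [-3.000e-04  3.191e-01 -1.245e-01]
```

View pics/w6.png

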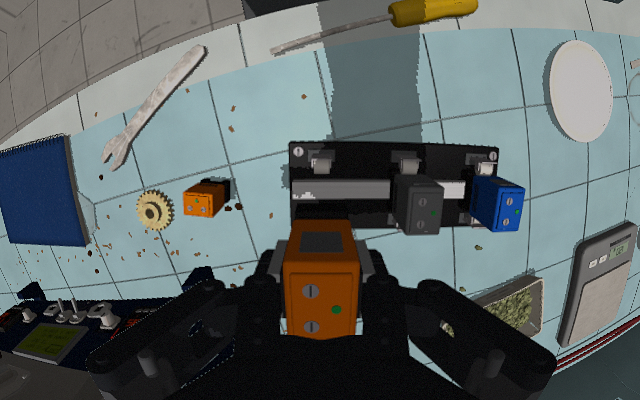

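View pics/s6.png

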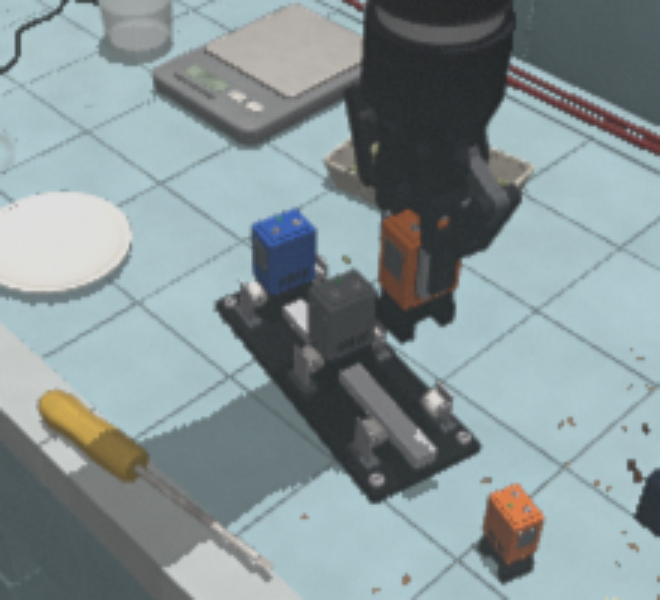

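The relay is clear of the rail and upright at (415,270) in the crop, with no slip. Next I'll carry it over the dish.

Call:
{"name": "send_rows", "arguments": {
  "steps": [
    [0, 18, -7, 0],
    [0, 55, -22, 0],
    [0, 100, -39, 0],
    [0, 148, -58, 0],
    [0, 196, -77, 0],
    [0, 240, -94, 0],
    [0, 280, -110, 0],
    [0, 305, -120, 0],
    [0, 319, -125, 0],
    [0, 319, -125, 0]
  ]
}}

```text
clock: 8.75
tcp_pos: [0.4579, 0.3308, 0.1606]
eef_rot: [-2.284, 1.569, -2.501]
force: [0.2, -0.6, -0.1]
finger_gap: 0.0296
```

Call:
{"name": "send_rows", "arguments": {
  "steps": [
    [15, 0, 0, 0],
    [35, 0, 0, 0],
    [55, 0, 0, 0],
    [65, 0, 0, 0],
    [65, 0, 0, 0],
    [65, 0, 0, 0]
  ]
}}

```text
clock: 9.5
tcp_pos: [0.4594, 0.3301, 0.0971]
eef_rot: [0.682, 1.569, 0.463]
force: [0.3, -0.1, 0.4]
finger_gap: 0.0293
```

Run:
```python
from w import *
s,p,d,W,D,o,T=wrist("w7")
print(s["clock"],s["tcp_pos"],s["finger_gap"],s["force"],T[:3,:3].round(4))
X,Y,Z=W[...,0],W[...,1],W[...,2]
g=cv2.cvtColor(p,cv2.COLOR_RGB2HSV)
for n in ["scene","top"]:
    f,dd=viewer.grab_frame(n);cv2.imwrite(f"pics/{n}7.png",f[...,::-1]);np.savez(n+"7.npz",p=f,d=dd)
    c=viewer.calibration(n);V=cloud(dd,c)
    k=cv2.inRange(cv2.cvtColor(f,cv2.COLOR_RGB2HSV),(3,150,40),(20,255,255))>0
    k&=(V[...,1]>.25)&(V[...,1]<.42)&(V[...,0]>.4)&(V[...,0]<.55)&(V[...,2]>.03)
    print(n,k.sum(),np.percentile(V[k],[3,50,97],axis=0).round(4) if k.any() else "")
np.savez("w7.npz",p=p,d=d,W=W,D=D,o=o,T=T)
```

```text
9.5 [0.45937158 0.33011443 0.0970728 ] 0.029255319658486285 [ 0.27485698 -0.10176258  0.35192916] [[ 1.200e-03  2.176e-01  9.760e-01]
 [ 6.000e-04  9.760e-01 -2.176e-01]
 [-1.000e+00  8.000e-04  1.000e-03]]
scene 4 [[0.4457 0.3308 0.1364]
 [0.4484 0.337  0.1378]
 [0.4516 0.3394 0.1383]]
top 12 [[0.4389 0.3114 0.0988]
 [0.4752 0.315  0.12  ]
 [0.4771 0.3255 0.137 ]]
```

View pics/w7.png

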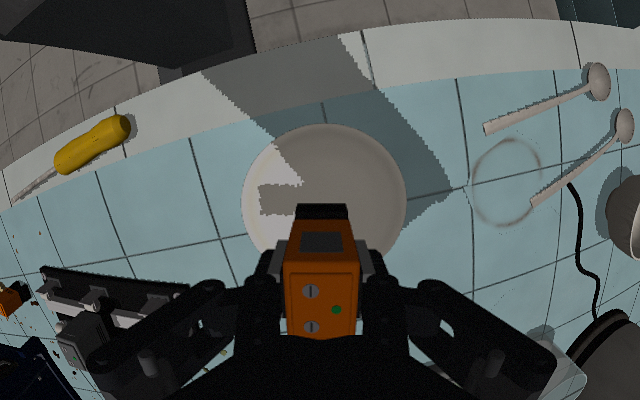

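View pics/scene7.png

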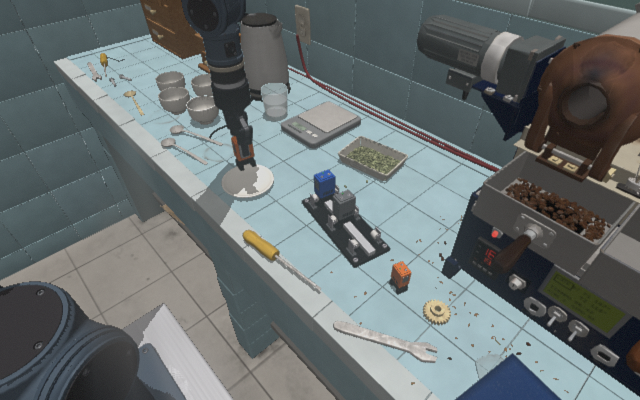

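The wrist view shows the relay at (320,275) over the dish, whose edges are at columns 242 to 407 (centre 324). TCP and dish centre agree within about 1 mm. The feet should be about 51 mm above the floor, so I'll go down slowly and watch the force.

Call:
{"name": "send_rows", "arguments": {
  "steps": [
    [8, 0, 0, 0],
    [20, 0, 0, 0],
    [32, 0, 0, 0],
    [40, 0, 0, 0],
    [45, 0, 0, 0],
    [47, 0, 0, 0],
    [47, 0, 0, 0],
    [47, 0, 0, 0]
  ]
}}

```text
clock: 10.65
tcp_pos: [0.4591, 0.3304, 0.0498]
eef_rot: [0.686, 1.57, 0.467]
force: [0.7, -0.6, -1.3]
finger_gap: 0.0292
```

Call:
{"name": "send_rows", "arguments": {
  "steps": [
    [1, 0, 0, 0],
    [2, 0, 0, 0],
    [2, 0, 0, 0],
    [2, 0, 0, 0]
  ]
}}

```text
clock: 11.15
tcp_pos: [0.4587, 0.3302, 0.0473]
eef_rot: [-2.543, 1.571, -2.762]
force: [0.3, 0.5, -0.3]
finger_gap: 0.0294
```

Call:
{"name": "send_rows", "arguments": {
  "steps": [
    [0.5, 0, 0, 0],
    [1, 0, 0, 0],
    [1, 0, 0, 0],
    [1, 0, 0, 0]
  ]
}}

```text
clock: 11.65
tcp_pos: [0.4588, 0.3302, 0.0464]
eef_rot: [0.568, 1.571, 0.349]
force: [-0.3, -0.1, -1.0]
finger_gap: 0.0297
```

Run:
```python
from w import *
s,p,d,W,D,o,T=wrist("w8")
print(s["clock"],s["tcp_pos"],s["finger_gap"],s["force"],T[:3,:3].round(4))
f,dd=viewer.grab_frame("scene");cv2.imwrite("pics/s8.png",cv2.resize(f[100:220,180:320,::-1],None,fx=5,fy=5))
```

```text
11.65 [0.45880031 0.33021139 0.04635463] 0.0296716524970015 [-0.32676217 -0.05126633 -1.00916795] [[ 0.      0.2171  0.9762]
 [ 0.      0.9762 -0.2171]
 [-1.      0.      0.    ]]
```

View pics/s8.png

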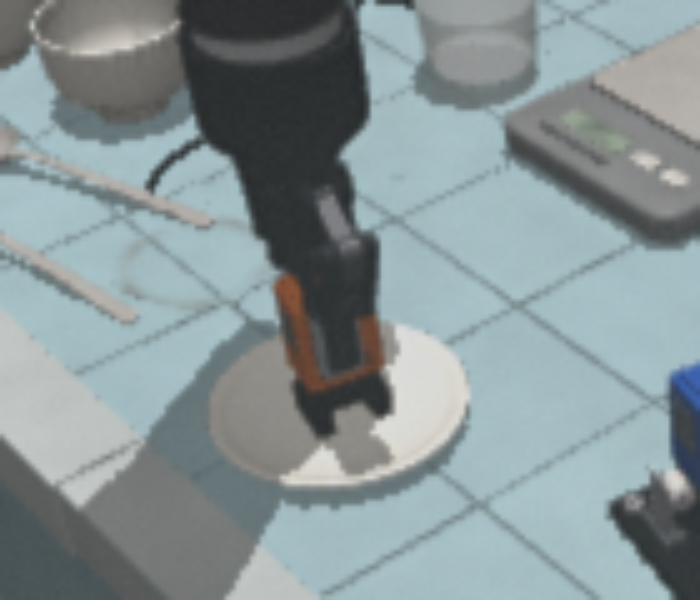

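View pics/w8.png

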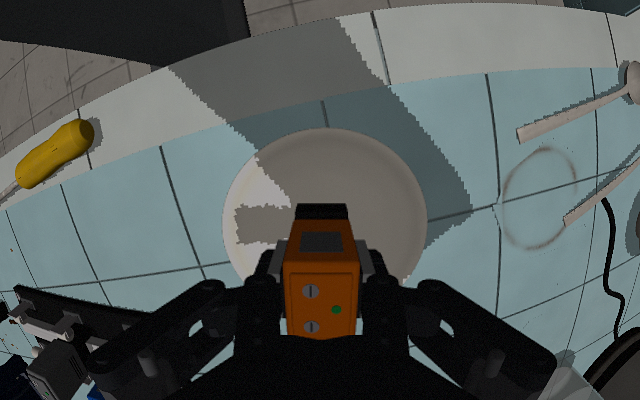

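The relay hangs upright over the dish centre, with feet at (345,415) in the crop against a dish centre near (340,405), but the force shows no contact yet. I'll keep lowering in half-millimetres.

Call:
{"name": "send_rows", "arguments": {
  "steps": [
    [0.5, 0, 0, 0],
    [0.5, 0, 0, 0],
    [1, 0, 0, 0],
    [1, 0, 0, 0]
  ]
}}

```text
clock: 12.25
tcp_pos: [0.4588, 0.3302, 0.0463]
eef_rot: [0.508, 1.57, 0.289]
force: [-1.8, -0.7, 5.3]
finger_gap: 0.0293
```

Call:
{"name": "send_rows", "arguments": {
  "steps": [
    [0.5, 0, 0, 0],
    [0.5, 0, 0, 0],
    [0.5, 0, 0, 0]
  ]
}}

```text
clock: 12.62
tcp_pos: [0.4588, 0.3302, 0.0463]
eef_rot: [0.432, 1.57, 0.213]
force: [-2.6, -1.4, 5.5]
finger_gap: 0.0293
```

Contact: +5.5 N with the TCP stopped. I'll ease the preload, soften the grip, then open.

Call:
{"name": "send_rows", "arguments": {
  "steps": [
    [-0.8, 0, 0, 0],
    [-0.8, 0, 0, 0]
  ],
  "fingers": 1,
  "newtons": 20
}}

```text
clock: 12.88
tcp_pos: [0.4589, 0.3303, 0.0463]
eef_rot: [0.621, 1.57, 0.403]
force: [-2.0, -1.3, 6.3]
finger_gap: 0.0292
```

Call:
{"name": "send_rows", "arguments": {
  "steps": [
    [0, 0, 0, 0],
    [0, 0, 0, 0],
    [0, 0, 0, 0],
    [0, 0, 0, 0]
  ],
  "fingers": 0.3
}}

```text
clock: 13.38
tcp_pos: [0.4587, 0.3301, 0.0453]
eef_rot: [-2.346, 1.57, -2.565]
force: [0.4, 0.5, 0.2]
finger_gap: 0.0598
```

Run:
```python
from w import *
s,p,d,W,D,o,T=wrist("w9")
print(s["clock"],s["tcp_pos"],s["finger_gap"],s["force"])
f,dd=viewer.grab_frame("scene");cv2.imwrite("pics/s9.png",cv2.resize(f[100:220,180:320,::-1],None,fx=5,fy=5))
```

```text
13.375 [0.45871385 0.33013035 0.04532593] 0.059835911491486954 [0.39629412 0.52084598 0.20049349]
```

View pics/s9.png

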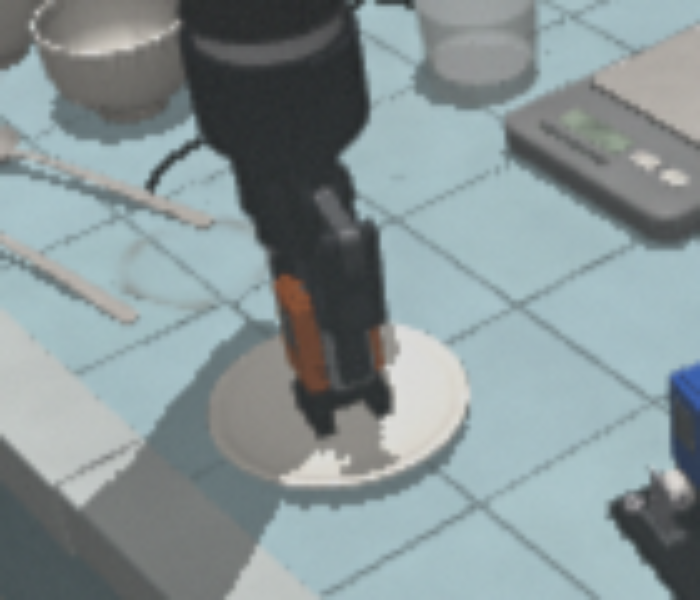

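View pics/w9.png

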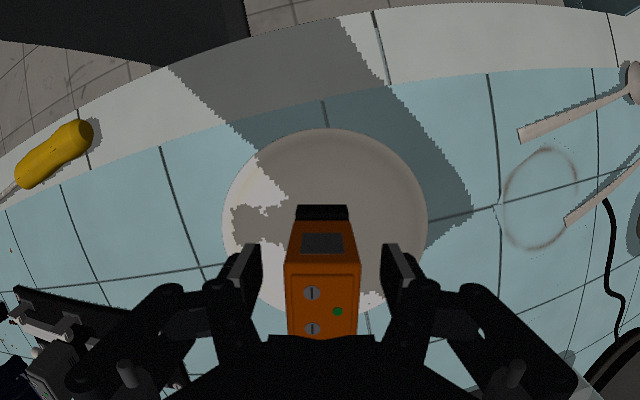

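The fingers are open (60 mm) and the relay stands free at (322,285), centred between them and in the dish. I'll retreat straight up.

Call:
{"name": "send_rows", "arguments": {
  "steps": [
    [-5, 0, 0, 0],
    [-15, 0, 0, 0],
    [-32, 0, 0, 0],
    [-55, 0, 0, 0],
    [-80, 0, 0, 0],
    [-105, 0, 0, 0],
    [-125, 0, 0, 0],
    [-135, 0, 0, 0],
    [-135, 0, 0, 0]
  ]
}}

```text
clock: 14.6
tcp_pos: [0.4595, 0.3306, 0.1822]
eef_rot: [0.712, 1.568, 0.493]
force: [-0.3, -1.1, 0.1]
finger_gap: 0.0599
```

Call:
{"name": "send_rows", "arguments": {
  "steps": [
    [0, 0, -20, 0],
    [0, 0, -50, 0],
    [0, 0, -80, 0],
    [0, 0, -95, 0],
    [0, 0, -100, 0],
    [0, 0, -100, 0]
  ]
}}

```text
clock: 15.35
tcp_pos: [0.3615, 0.3519, 0.1804]
eef_rot: [-0.433, 1.57, -0.652]
force: [0.6, 0.2, 0.1]
finger_gap: 0.0597
```

Run:
```python
from w import *
s,p,d,W,D,o,T=wrist("w10")
print(s["clock"],s["tcp_pos"],s["finger_gap"],s["force"])
X,Y,Z=W[...,0],W[...,1],W[...,2]
m=((Z>.08)&(Z<.1)&(X>.4)&(X<.6)&(Y>-.05)&(Y<.42)&(d>0)).astype(np.uint8)
N,L,st,ce=cv2.connectedComponentsWithStats(m)
for i in range(1,N):
    if st[i,4]<100: continue
    k=L==i; q=(o+D[k]*((.09-o[2])/D[k][:,2])[:,None])[:,:2]*1000
    r=cv2.minAreaRect(q.astype(np.float32))
    print(ce[i].round(),np.median(p[k],0),[np.round(a,1) for a in r],np.percentile(Z[k],95).round(4))
for n in ["scene","top"]:
    f,dd=viewer.grab_frame(n);cv2.imwrite(f"pics/{n}10.png",f[...,::-1]);c=viewer.calibration(n);V=cloud(dd,c)
    X,Y,Z=V[...,0],V[...,1],V[...,2]
    m=((Z>.081)&(Z<.1)&(X>.4)&(X<.6)&(Y>-.05)&(Y<.4)&(dd>0)).astype(np.uint8)
    N,L,st,ce=cv2.connectedComponentsWithStats(m)
    for i in range(1,N):
        if st[i,4]<50: continue
        q=ray(np.argwhere(L==i)[:,::-1],c,.089)[:,:2]*1000
        print(n,ce[i].round(),np.median(f[L==i],0),[np.round(a,1) for a in cv2.minAreaRect(q.astype(np.float32))],np.percentile(Z[L==i],95).round(4))
    m=((Z>.006)&(Z<.02)&(X>.37)&(X<.6)&(Y>.22)&(Y<.48)&(dd>0)).astype(np.uint8)
    m=cv2.morphologyEx(m,cv2.MORPH_OPEN,np.ones((3,3)))
    C=max(cv2.findContours(m,0,1)[0],key=cv2.contourArea)
    q=ray(C[:,0],c,.016)[:,:2]*1000
    print(n,"dish",cv2.minEnclosingCircle(q.astype(np.float32)))
```

```text
15.35 [0.36146324 0.35185677 0.18040949] 0.059700352370244084 [0.63519019 0.1938883  0.11928271]
[321. 305.] [167.  83.   0.] [array([455.8, 330.8]), array([29.3, 42.8]), np.float64(78.0)] 0.0901
[188. 373.] [ 11.  50. 107.] [array([532.3, 148.5]), array([26.5, 49.9]), np.float64(29.8)] 0.0917
scene [244. 157.] [193. 118.  71.] [array([458.8, 322.7]), array([35.5, 39.7]), np.float64(77.1)] 0.0893
scene [324. 176.] [ 60.  95. 160.] [array([545.4, 143.6]), array([35.8, 41.9]), np.float64(78.4)] 0.0913
scene [344. 197.] [109.  112.5 114. ] [array([527.8,  66. ]), array([35.7, 41.5]), np.float64(78.4)] 0.0913
scene dish ((459.8621520996094, 330.54345703125), 64.99623107910156)
top [316. 183.] [ 22.  56. 117.] [array([546. , 147.7]), array([30.1, 40.3]), np.float64(78.2)] 0.0908
top [358. 192.] [72. 74. 73.] [array([529.1,  69.9]), array([29.7, 40.6]), np.float64(77.7)] 0.0909
top [218. 228.] [128.  65.  11.] [array([459.5, 327.8]), array([30.6, 39.6]), np.float64(78.1)] 0.0891
top dish ((458.5223693847656, 331.4972229003906), 64.53241729736328)
```

View pics/scene10.png

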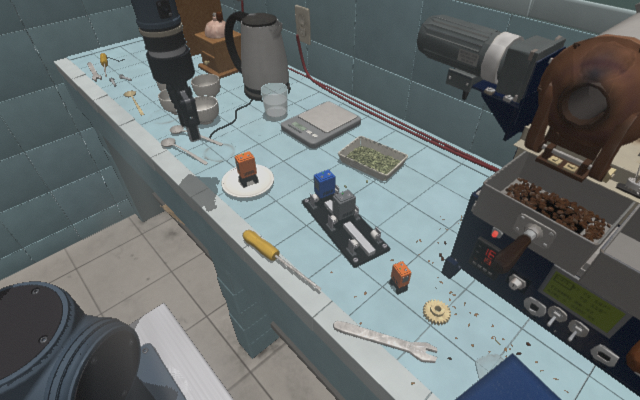

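View pics/w10.png

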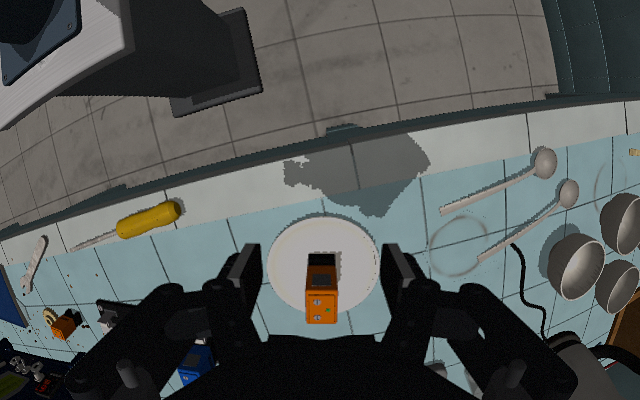

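The scene view shows the orange relay upright in the dish at (245,165), blue at (324,183) and grey at (344,205) still on the rail, and the gripper clear of everything. Relay-to-dish offset is about 1–4 mm.

```bash
python3 -c "
from bench import sign_off,get_state
print(get_state()['clock'],sign_off())"
```

```text
the job is handed in; nothing more can be done
15.5 None
```

The large orange relay is standing upright in the white dish. I pulled it straight up off the rail, carried it over, lowered it until it touched (about 5 N), let go and backed away. The job was handed in at 15.5 s, and no verdict came back.

- **Relay in the dish:** its top is at 0.089–0.090 m, where 0.088 m is expected. In the top view its centre is about 4 mm from the dish's.
- **Camera disagreement:** the cameras put that centre at y = 0.328 m (top) and 0.331 m (wrist). The scene view gave 0.323 m, but that reading also includes part of the relay's side face. The dish centre is at about y = 0.331 m.
- **Other relays:** blue and grey are still on the rail, where they were to within about 1 mm. The small orange look-alike was not touched.
- **Robot:** the gripper is about 0.1 m from the dish and touching nothing. Measured forces at the end of each move stayed under 7 N.
- **Correction on the way:** my first approach move stopped about 12 mm short. I measured that and corrected it before gripping.

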